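Wind up the clockwork tube rotator and release its brake

ROBOT

A 6-joint arm with a two-finger parallel gripper is mounted at the origin on the work surface. World frame = base frame: x ahead of the robot, y to its left, z up, the work surface at z = 0. Lengths are in m, angles in degrees, forces in N, time in s.
With the tool pointing down it reaches from about 0.375 to 0.9 m from the base axis. Payload 3.1 kg.
Tool frame: the origin (TCP) lies at the very end of the fingers, on their centre line; the grasp point (between the pads) lies 19 mm behind it (grasp_offset is the distance from the TCP to the grasp point, in m); z points along the fingers, y is the direction in which the jaws open and shut (so a half turn about z gives the same grasp; the last joint's range is limited). The gripper opens to 87 mm and grips with 3 to 60 N. Pads are 19 mm wide; open, the fingers measure 117 mm over their backs; the gripper's body (75 mm by 190 mm) begins 51 mm behind the grasp point.
Start: joints at [-75.373, 30.224, 82.088, -0, 67.689, -10.227], TCP at [0.263, -0.567, 0.223] pointing down, gripper open.
Joint ranges: [-176.69, 176.69], [-43.24, 126.21], [12.49, 139.97], [-82, 262], [0, 151.66], [-163.58, 163.58]. Speed limits (degrees/s): [159.86, 159.86, 180, 180, 180, 180].

INTERFACE

Orientations are given as a 3x3 rotation matrix whose columns are the frame's x, y, z axes.
In Python, from rig import * gives the robot as it stands. The module is installed in compiled form; this text tells all that it offers.
- The arm moves only by the tool play_rows, never from a script. Its argument "plan" is a list that holds one entry, the list of rows, each a list of 7 numbers: the shift along the world's x, y, z each as a share of 5 cm, from -1 to 1, then the turn, a rotation vector about the world's x, y, z each as a share of pi rad, from -1 to 1, then the gripper's target within -1 to 1 (fully open at 1, half-way at 0, shut at -1). A call has 1 to 12 rows; each row shifts and turns the commanded pose from where the row before left it; what a row does not reach is not made up. A row lasts 1/10 s, in which the tool goes at most 50 mm and 8.59 degrees, less where a joint would pass 70% of its speed; a pose out of reach is approached as far as the arm can. A call with a number of a shift or a turn outside -1 to 1 is refused whole. A call with a gripper value outside its range is refused whole. The fingers move at their own pace and stop on an object; the grip force is fixed at half the most. Time passes only in rows, so rows that do not move let the fingers close. It gives the time, the measured TCP pose, the force and the opening at its end, in the units of the state.
- read_state(): the state, without advancing time (a new reading comes with each control period).
- capture(name): name is "scene" or "top"; returns the picture (480x640x3 uint8, red, green, blue); there is no depth.
- camera_params(name): a dict with "intrinsics" (3x3 intrinsics, pixels), "R" (3x3) and "t" (3): a world point X has camera coordinates R X + t. Camera axes: x right, y down, z forward; pixel columns grow to the right and rows downward; lengths in m; the calibration is good to about 2 mm. A picture is of the moment at which its call begins. camera_params takes no time and is no camera call.
- hand_in(): hands the job in, once; it reports no verdict.
The state is a dict: "time_s": time; "joint_positions": joint angles; "qvel": joint speeds; "tau": joint torques, N m; "position": TCP position; "tcp_rot": TCP orientation; "force": force on the tool from outside, world axes, zero at the start; "moment": the same for the moment, N m; "opening": opening from 0.0 (shut) to 1.0 (fully open).
Only numpy, scipy, OpenCV 4.12 (cv2) and the standard library are available. Lean on these libraries where they do the work, as an engineer would, in place of code of your own. Each camera call takes 0.05 s, during which the arm holds its last target. There are 200 camera calls.

TASK

Wind the clockwork tube rotator fully: turn the wing key on its sloping top clockwise, a part turn at a time, until it comes up hard against its stop, and leave the brake on meanwhile. Then push the red-balled brake lever right over to its far side to release the brake. Leave the other things on the bench where they stand.

Things in the scene. Friction and masses are not known exactly. Their poses are not given: they have to be found in the camera images.
- rotator: Tube rotator, fixed: a white wedge casing 200 x 200 mm, a wheel of tubes on its high rear side (to x 148 mm), a pod on its left (x -60 to 60, y 100 to 200, 40 mm high). Origin: centre of the wedge's underside; z up; x from the low front (45 mm high, x -100) to the high rear (160 mm, x 100). Its sloping deck is tilted 30 degrees and faces up and to -x.
- key_grip (a point): Middle of the wing key's grip, on the key's axis, 35 mm out from the deck. The key: an upright wing 80 mm long (x), 10 mm thick (y), from 18 to 52 mm out from the deck, on an 18 mm shaft; its +x lobe red, the rest brass. The axes turn with the key: z along its axis, away from the deck (30 degrees from vertical, leaning to the rotator's front); x to the red lobe.
- key (a joint): Winding angle in rad, growing clockwise as one looks at the deck; at 0 (run down) the red lobe points up the slope. The spring resists with 0.16 N m, rising to 0.28, so a weak grip slips; drag holds the key where it is left. Fully wound is at its hard stop, somewhere between 4.2 and 5 rad: feel for it.
- brake (a joint): Angle of the brake lever in rad: 0 = brake on, leaning 0.5 rad towards the rotator's front (-x); 1.0 = released, leaning 0.5 rad to the rear (+x), at its stop. It turns about the rotator's y axis and stays where it is left.
- brake_tip (a point): Centre of the red ball (26 mm across) at the end of the brake lever, a 10 mm rod 80 mm long from its pivot. The pivot lies in the rotator's frame at x 0, y 150, z 62 mm, on a dark block (70 x 50 mm, to 65 mm high) on the pod.
- tape: Bystander: roll of beige tape lying flat, 100 mm across, 22 mm high; origin at the centre of its underside.
- vial: Bystander: small amber jar with a white cap, 44 mm across, 75 mm high; origin at the centre of its underside.
- pot: Bystander: small white pot, 52 mm across, 85 mm high; origin at the centre of its underside.
- tipbox: Bystander: blue pipette-tip box with a clear lid, 85 x 120 x 85 mm; origin at the centre of its underside.
- bottle: Bystander: clear bottle with a blue cap, 80 mm across, 170 mm high; origin at the centre of its underside.
- tuberack: Bystander: white rack with five capped tubes, 80 x 190 mm, 122 mm high with the caps; origin at the centre of its underside.
- beaker: Bystander: clear beaker, 80 mm across, 100 mm high; origin at the centre of its underside.

How it is judged (in metres and radians):
On the way, in this order (a step that is already met when the one before it is completed fails the run):
1. the key is wound to its stop while the brake is still on (value of joint key above 4.4 rad and value of joint brake below 0.4 rad), for 0.2 s.
2. the brake lever is thrown right over (value of joint brake above 0.85 rad), for 0.2 s.
At the end, for the whole second after the job is handed in: The key stands still within about 0.25 rad of its stop (over 4.35 rad), the brake lever is right over (past 0.85 of its 1.0 rad), and no bystander has been shifted by more than 30 mm or tipped (value of joint key above 4.35 rad and value of joint brake above 0.85 rad and velocity of joint key between -0.05 and 0.05 rad/s); the robot touches nothing.
It fails at once if the brake is released before the key is fully wound (value of joint brake above 0.4 rad and value of joint key below 4.35 rad).
It fails at once if a bystander is shifted by more than 30 mm or tipped (distance of any of tape, vial, pot, tipbox, bottle, tuberack, beaker from where it was at the start of the episode above 0.03 m or angle between any of tape, vial, pot, tipbox, bottle, tuberack, beaker's own z axis and vertical above 0.3 rad).
It also fails if it takes over 70 s, if anything falls off the work surface, if the arm or the gripper's body presses on something with over 40 N, if the wrist force passes 120 N, or if a joint passes its speed limit or range.

## Working session

There is one attempt and no reset: what is moved stays moved. The work goes in short steps, Python scripts to look and compute and a tool call to move; the robot and the scene stay as the last step left them, time stands still between calls to the robot, and variables do not carry over. Pictures are saved under pics/ and viewed, about 8 in all and at most 12, crops included, and the job is handed in when it is done.

Besides the shell and the picture viewer there is one more tool, called after "Emit:" by a JSON object that holds its "name" and its "arguments", one argument or row to a line. play_rows: Moves the arm, as the interface text tells. Its arguments: {"type":"object","properties":{"plan":{"type":"array"}},"required":["plan"]}

```bash
mkdir -p pics
python3 - <<'E'
from rig import *
import cv2,numpy as np
for n in("scene","top"):
    im=capture(n); cv2.imwrite(f"pics/{n}0.png",im[:,:,::-1])
    p=camera_params(n); print(n,np.round(p["intrinsics"],1).tolist(),np.round(p["R"],4).tolist(),np.round(p["t"],4).tolist())
s=read_state();print(s["time_s"],s["position"],np.round(s["tcp_rot"],3).tolist(),s["opening"])
E
```

```text
scene [[566.0, 0.0, 317.9], [0.0, 566.0, 238.0], [0.0, 0.0, 1.0]] [[-0.0955, 0.9954, -0.0053], [0.7797, 0.0715, -0.6221], [-0.6189, -0.0635, -0.7829]] [0.0221, -0.3534, 1.9605]
top [[555.9, 0.0, 323.3], [0.0, 555.9, 245.7], [0.0, 0.0, 1.0]] [[0.0283, -0.9996, -0.0007], [-0.9818, -0.0276, -0.1881], [0.188, 0.006, -0.9821]] [0.0298, 0.5355, 1.4839]
0.1 [ 0.26256899 -0.56642062  0.22168371] [[0.907, 0.42, -0.0], [0.42, -0.907, 0.002], [0.0, -0.002, -1.0]] 1.0020393248316033
```

View pics/scene0.png

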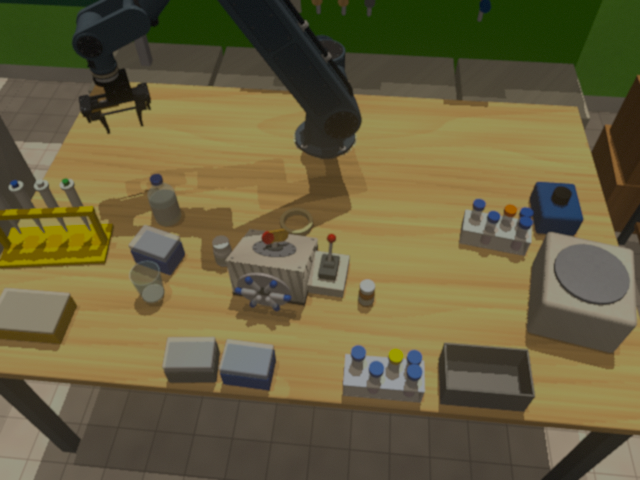

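View pics/top0.png

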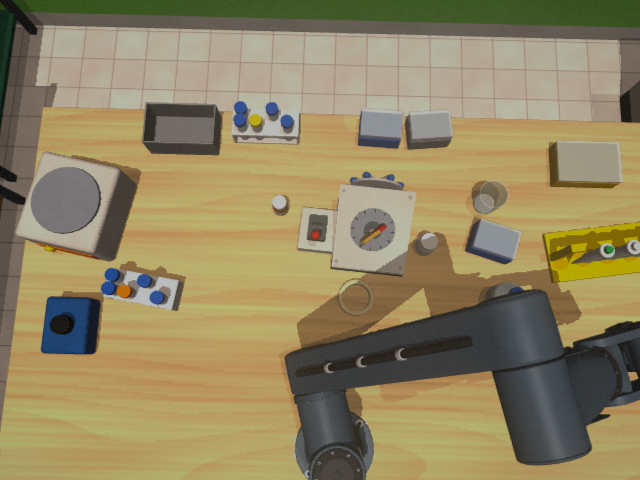

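The scene picture shows the rotator around (275,265) with its lever at (331,245). In the top picture the wedge spans (332–415, 180–275), the key is near (373,233), and the brake ball is at (315,235). I'll enlarge both crops next.

Run:
```python
import cv2,numpy as np
a=cv2.imread("pics/top0.png")[165:315,290:440]; b=cv2.imread("pics/scene0.png")[215:315,210:385]
a=cv2.resize(a,(600,600),interpolation=cv2.INTER_CUBIC)
cv2.imwrite("pics/topc.png",a)
```

```text
(no output)
```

View pics/topc.png

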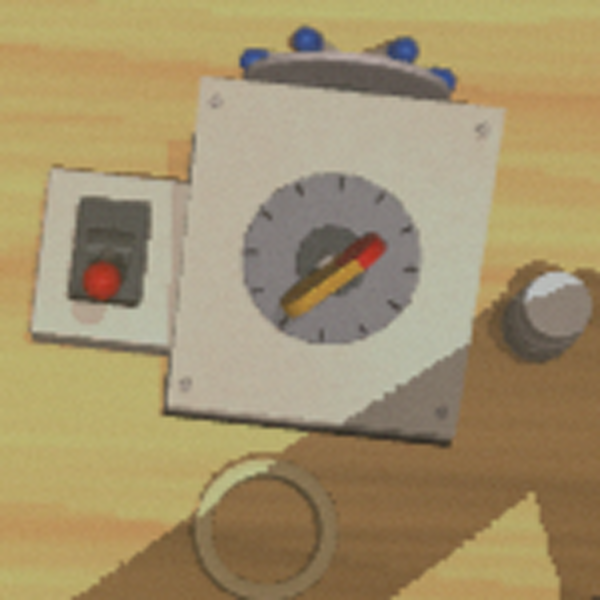

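The crop shows the deck corners at (165,410), (450,442), (203,77) and (505,108). The key's red end is at (375,243) and its brass end at (290,305). The brake ball is at (102,280). I'll fit the pose from these.

```bash
cat > h.py <<'E'
from rig import *
import numpy as np
from scipy.spatial.transform import Rotation as Ro
from scipy.optimize import least_squares
def proj(n,X):
    p=camera_params(n);c=np.atleast_2d(X)@p["R"].T+p["t"];u=c@p["intrinsics"].T;return u[:,:2]/u[:,2:]
def pose(q): # x,y,yaw
    return Ro.from_euler('z',q[2]).as_matrix(),np.array([q[0],q[1],0])
D=Ro.from_euler('y',-30,degrees=True).as_matrix()  # deck frame: z normal (leans to -x), x up slope
E
python3 - <<'E'
from h import *
c=np.array([[165,410],[450,442],[203,77],[505,108],[102,280]])/4+[290,165]
M=np.array([[-.1,.1,.045],[-.1,-.1,.045],[.1,.1,.16],[.1,-.1,.16],[-.08*np.sin(.5),.15,.062+.08*np.cos(.5)]])
def f(q): R,t=pose(q); return (proj("top",M@R.T+t)-c).ravel()
r=least_squares(f,[.55,0,0]);q=r.x;R,t=pose(q);print(q,np.degrees(q[2]),np.round(r.fun,1))
k=np.array([[332,258],[375,243],[290,305]])/4+[290,165]
def g(a):
    x,y,th=a;o=np.array([0,0,.1025])+D@[x,y,0]
    d=D@[np.cos(th),-np.sin(th),0];n=D[:,2]
    P=np.array([o,o+n*.05+.038*d,o+n*.05-.038*d]);return (proj("top",P@R.T+t)-k).ravel()
s=least_squares(g,[0,0,.9]);print(s.x,np.round(s.fun,1))
th=s.x[2]
kz=R@D[:,2];kx=R@D@[np.cos(th),-np.sin(th),0]
o=R@(np.array([0,0,.1025]))+t
print("deck c",o,"kz",kz,"kx",kx)
T=np.column_stack([kx,np.cross(-kz,kx),-kz])
S=read_state()
for sg in(1,-1):
    T2=T*[sg,sg,1]; rv=(Ro.from_matrix(T2)*Ro.from_matrix(S["tcp_rot"]).inv()).as_rotvec();print(sg,rv/np.pi,np.degrees(np.linalg.norm(rv)))
print("tcp at 16mm out",o+.016*kz,"80mm",o+.08*kz+0)
print("w axis share per 8deg cw",-kz*8/180)
E
```

```text
[ 0.56934094 -0.08641362 -0.09053201] -5.187102352260184 [-0.3 -1.3  0.8 -0.8 -0.4  0.1  0.3  1.1 -0.4  0.8]
[6.21221514e-03 4.80575905e-04 7.84491678e-01] [-0.3 -1.1  1.2 -0.3 -0.9  1.4]
deck c [ 0.56934094 -0.08641362  0.1025    ] kz [-0.49795239  0.0452042   0.8660254 ] kx [ 0.5465468  -0.75898615  0.35387374]
1 [ 0.09502652 -0.15096713 -0.40664869] 79.92978414436773
-1 [-0.16251538 -0.10325089  0.56831921] 108.00880699892669
tcp at 16mm out [ 0.5613737  -0.08569035  0.11635641] 80mm [ 0.52950475 -0.08279728  0.17178203]
w axis share per 8deg cw [ 0.02213122 -0.00200908 -0.03849002]
```

Emit:
{"name": "play_rows", "arguments": {
  "plan": [
    [[0, 0, 1, 0, 0, 0, 1], [0, 0, 1, 0, 0, 0, 1], [0, 0, 1, 0, 0, 0, 1], [0, 0, 0.6, 0, 0, 0, 1], [0.44, 0.88, 0, 0, 0, 0, 1], [0.44, 0.88, 0, 0, 0, 0, 1], [0.44, 0.88, 0, 0, 0, 0, 1], [0.44, 0.88, 0, 0, 0, 0, 1], [0, 0, 0, -0.0116, -0.0074, 0.0406, 1], [0, 0, 0, -0.0116, -0.0074, 0.0406, 1], [0, 0, 0, -0.0116, -0.0074, 0.0406, 1], [0, 0, 0, -0.0116, -0.0074, 0.0406, 1]]
  ]
}}

```text
time_s: 1.3
position: [0.3509, -0.3903, 0.4022]
tcp_rot: [[0.582, 0.804, 0.126], [0.813, -0.571, -0.116], [-0.021, 0.17, -0.985]]
force: [0.5, 0.2, -0.5]
opening: 1.001
```

```bash
cat > seg.py <<'E'
from h import *
import cv2,sys
from scipy.spatial import ConvexHull
q=[.56934,-.08641,-.09053];R,t=pose(q)
def mask(n,im):
    h=cv2.cvtColor(im,cv2.COLOR_BGR2HSV).astype(int)
    hue,s,v=h[...,0],h[...,1],h[...,2]
    m=((s>150)&((hue<28)|(hue>170))&(v>60)).astype(np.uint8)
    o=t+R@np.array([0,0,.1025])+R@D[:,2]*.035;c=proj(n,o)[0].astype(int)
    z=np.zeros_like(m);w=20;z[c[1]-w:c[1]+w,c[0]-w:c[0]+w]=m[c[1]-w:c[1]+w,c[0]-w:c[0]+w]
    return z
def wing(a):
    x,y,th=a;P=[]
    o=np.array([0,0,.1025])+D@[x,y,0];d=D@[np.cos(th),-np.sin(th),0];e=np.cross(D[:,2],d)
    return np.array([o+i*.04*d+j*.005*e+k*D[:,2] for i in(-1,1) for j in(-1,1) for k in(.018,.052)])@R.T+t
def sil(n,a):
    z=np.zeros((480*4,640*4),np.uint8);p=np.round(proj(n,wing(a))*4).astype(np.int32)
    cv2.fillConvexPoly(z,cv2.convexHull(p),255);return cv2.resize(z,(640,480),interpolation=cv2.INTER_AREA)/255.
E
python3 - <<'E'
from seg import *
from scipy.optimize import minimize
ms={n:cv2.GaussianBlur(mask(n,cv2.imread(f"pics/{n}0.png")).astype(float),(0,0),1) for n in("top","scene")}
for ns in(["top"],["scene"],["top","scene"]):
    f=lambda a:sum(((cv2.GaussianBlur(sil(n,[a[0]/100,a[1]/100,a[2]]),(0,0),1)-ms[n])**2).sum() for n in ns)
    r=min((minimize(f,[x0,0,t0],method="Nelder-Mead",options=dict(initial_simplex=np.array([[x0,0,t0],[x0+1,0,t0],[x0,1,t0],[x0,0,t0+.3]]))) for x0 in(0,.6) for t0 in(.7,1.0)),key=lambda r:r.fun);print(ns,r.x,r.fun,[ms[n].sum() for n in ns])
E
```

```text
['top'] [-0.0737489  -0.16332661  0.76391676] 52.116253694832245 [np.float64(104.0)]
['scene'] [1.19031553 0.35600055 0.55988698] 20.278936140421596 [np.float64(289.00000000000006)]
['top', 'scene'] [0.14207082 0.01657534 0.66951278] 118.25254697884972 [np.float64(104.0), np.float64(289.00000000000006)]
```

Emit:
{"name": "play_rows", "arguments": {
  "plan": [
    [[0.4, 0.77, 0, -0.0116, -0.0074, 0.0406, 1], [0.4, 0.77, 0, -0.0116, -0.0074, 0.0406, 1], [0.4, 0.77, 0, -0.0116, -0.0074, 0.0406, 1], [0.4, 0.77, 0, -0.0116, -0.0074, 0.0406, 1], [0.4, 0.77, 0, -0.0116, -0.0074, 0.0406, 1], [0.4, 0.77, 0, -0.0116, -0.0074, 0.0406, 1], [0.4, 0.77, 0, -0.0116, -0.0074, 0.0406, 1], [0.4, 0.77, 0, -0.0116, -0.0074, 0.0406, 1], [0, 0, -0.5, -0.0116, -0.0074, 0.0406, 1], [0, 0, -0.5, -0.0116, -0.0074, 0.0406, 1], [0, 0, -0.5, 0, 0, 0, 1], [0, 0, 0, 0, 0, 0, 1]]
  ]
}}

```text
time_s: 2.5
position: [0.508, -0.0814, 0.3258]
tcp_rot: [[-0.541, 0.684, 0.49], [0.769, 0.638, -0.041], [-0.341, 0.354, -0.871]]
force: [-0.5, 0.2, -0.1]
opening: 0.998
```

```bash
cat > nxt.py <<'E'
from h import *
import sys
q=[.56934,-.08641,-.09053];R,t=pose(q);kz=R@D[:,2];o=R@np.array([0,0,.1025])+t
def go(th,sg,out,mx=0):
    kx=R@D@[np.cos(th),-np.sin(th),0]*sg;T=np.column_stack([kx,np.cross(-kz,kx),-kz]);S=read_state()
    rv=(Ro.from_matrix(T)*Ro.from_matrix(S["tcp_rot"]).inv()).as_rotvec()
    print("t",S["time_s"],"pos",np.round(S["position"],4),"dpos share",np.round((o+out*kz-S["position"])/.05,3),"rot share",np.round(rv/np.pi,4),"j",np.round(S["joint_positions"],1),"F",np.round(S["force"],1),"M",np.round(S["moment"],2),"op",S["opening"])
    x=S["tcp_rot"][:,0]@(R@D); print("tool cw ang of -x (rad)",np.arctan2(x[1],-x[0]), "out",(S["position"]-o)@kz, "lateral",(R@D).T@(S["position"]-o))
if __name__=="__main__": go(*map(float,sys.argv[1:4]))
E
python3 nxt.py .74 -1 .12
```

```text
t 2.5 pos [ 0.508  -0.0814  0.3258] dpos share [ 0.031  0.008 -2.388] rot share [-0.0104 -0.0023  0.0158] j [-28.6   4.  111.   18.2  39.1 -79.2] F [-0.5  0.2 -0.1] M [0.1  0.22 0.03] op 0.9976236500747214
tool cw ang of -x (rad) 0.7989581221453286 out 0.22417837671379962 lateral [ 0.05839777 -0.00055785  0.22417838]
```

Emit:
{"name": "play_rows", "arguments": {
  "plan": [
    [[0.03, 0.01, -0.6, -0.0104, -0.0023, 0.0158, 1], [0, 0, -0.6, 0, 0, 0, 1], [0, 0, -0.6, 0, 0, 0, 1], [0, 0, -0.59, 0, 0, 0, 1], [0, 0, 0, 0, 0, 0, 1], [0.2, -0.018, -0.346, 0, 0, 0, 1], [0.2, -0.018, -0.346, 0, 0, 0, 1], [0, 0, 0, 0, 0, 0, 1]]
  ]
}}

```text
time_s: 3.3
position: [0.5344, -0.0847, 0.1766]
tcp_rot: [[-0.572, 0.645, 0.507], [0.728, 0.684, -0.048], [-0.378, 0.342, -0.86]]
force: [0.7, -0.1, 0.4]
opening: 0.997
```

```bash
python3 nxt.py .74 -1 .016;python3 -c "
from h import *
import cv2
a=capture('top')[165:315,290:440];b=capture('scene')[190:340,200:350]
cv2.imwrite('pics/c2.png',cv2.resize(np.hstack([a,b]),(800,400),interpolation=cv2.INTER_CUBIC)[:,:,::-1])"
```

```text
t 3.3 pos [ 0.5344 -0.0847  0.1766] dpos share [ 0.54  -0.019 -1.204] rot share [0.0012 0.0034 0.    ] j [ -27.2   22.   120.3   51.4   14.  -117.4] F [ 0.7 -0.1  0.4] M [ 0.03  0.22 -0.04] op 0.9972074646285028
tool cw ang of -x (rad) 0.7386711582439477 out 0.08162737904528622 lateral [ 0.00675308 -0.00147483  0.08162738]
```

View pics/c2.png

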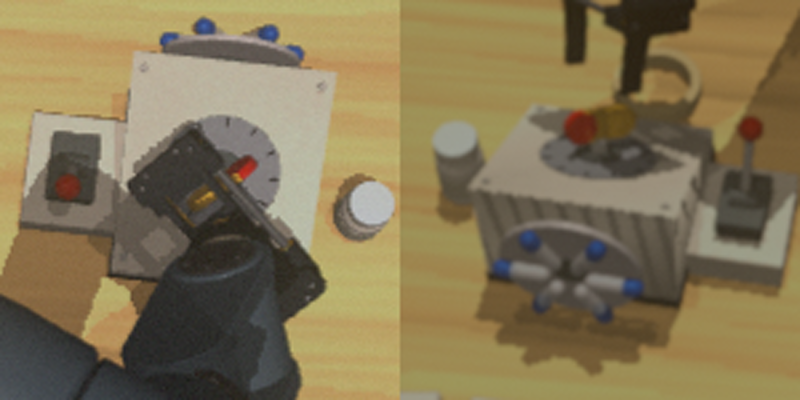

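The left half shows the open jaws straddling the wing, with the red lobe sticking out at (245,168). The right half shows the fingers above the key and the lever still leaning to the front. I'll descend and grip.

Emit:
{"name": "play_rows", "arguments": {
  "plan": [
    [[0.135, -0.005, -0.3, 0.001, 0.003, 0, 1], [0.135, -0.005, -0.3, 0, 0, 0, 1], [0.135, -0.005, -0.3, 0, 0, 0, 1], [0.12, -0.005, -0.27, 0, 0, 0, 1], [0, 0, 0, 0, 0, 0, 1], [0, 0, 0, 0, 0, 0, -1], [0, 0, 0, 0, 0, 0, -1], [0, 0, 0, 0, 0, 0, -1], [0, 0, 0, 0, 0, 0, -1], [0, 0, 0, 0, 0, 0, -1], [0, 0, 0, 0, 0, 0, -1]]
  ]
}}

```text
time_s: 4.5
position: [0.5586, -0.0852, 0.1176]
tcp_rot: [[-0.576, 0.648, 0.498], [0.729, 0.683, -0.046], [-0.37, 0.336, -0.866]]
force: [0.6, 0.6, 0.9]
opening: 0.544
```

```bash
python3 nxt.py .74 -1 .016
```

```text
t 4.5 pos [ 0.5586 -0.0852  0.1176] dpos share [ 0.056 -0.009 -0.024] rot share [ 0.0004 -0.0001 -0.    ] j [ -25.5   30.9  119.3   82.2   10.  -147.6] F [0.6 0.6 0.9] M [ 0.06  0.2  -0.  ] op 0.5435948264044345
tool cw ang of -x (rad) 0.7393216010044593 out 0.018469272845728885 lateral [-0.00184826  0.00019876  0.01846927]
```

Emit:
{"name": "play_rows", "arguments": {
  "plan": [
    [[0.03, 0, 0, 0, 0, 0, -1], [0, 0, 0, 0, 0, 0, -1], [0, 0, 0, 0, 0, 0, -1], [0, 0, 0, 0, 0, 0, -1], [0, 0, 0, 0, 0, 0, -1], [0, 0, 0, 0, 0, 0, -1], [0, 0, 0, 0, 0, 0, -1], [0, 0, 0, 0, 0, 0, -1], [0, 0, 0, 0, 0, 0, -1], [0, 0, 0, 0, 0, 0, -1]]
  ]
}}

```text
time_s: 5.5
position: [0.562, -0.083, 0.1187]
tcp_rot: [[-0.578, 0.644, 0.501], [0.728, 0.684, -0.04], [-0.369, 0.342, -0.864]]
force: [3.7, 5.0, 3.4]
opening: 0.112
```

```bash
python3 nxt.py .74 -1 .016
```

```text
t 5.5 pos [ 0.562  -0.083   0.1187] dpos share [-0.013 -0.055 -0.046] rot share [-0.001   0.0012 -0.0014] j [ -25.3   30.9  119.    81.5   10.4 -146.6] F [3.7 5.  3.4] M [ 0.84 -0.8   0.49] op 0.1121448541877675
tool cw ang of -x (rad) 0.73802694152898 out 0.01780382391617801 lateral [0.00151443 0.00277577 0.01780382]
```

Emit:
{"name": "play_rows", "arguments": {
  "plan": [
    [[0.05, 0.07, 0.04, 0, 0, 0, -1], [0, 0, 0, 0, 0, 0, -1], [0, 0, 0, 0.0166, -0.0015, -0.0289, -1], [0, 0, 0, 0.0166, -0.0015, -0.0289, -1], [0, 0, 0, 0.0166, -0.0015, -0.0289, -1], [0, 0, 0, 0.0166, -0.0015, -0.0289, -1], [0, 0, 0, 0.0166, -0.0015, -0.0289, -1], [0, 0, 0, 0.0166, -0.0015, -0.0289, -1], [0, 0, 0, 0.0166, -0.0015, -0.0289, -1], [0, 0, 0, 0.0166, -0.0015, -0.0289, -1], [0, 0, 0, 0, 0, 0, -1], [0, 0, 0, 0, 0, 0, -1]]
  ]
}}

```text
time_s: 6.7
position: [0.565, -0.0818, 0.1204]
tcp_rot: [[0.096, 0.861, 0.5], [0.995, -0.085, -0.045], [0.004, 0.502, -0.865]]
force: [5.5, 0.6, -0.9]
opening: 0.114
```

```bash
python3 nxt.py 1.577 -1 .016
```

```text
t 6.7 pos [ 0.565  -0.0818  0.1204] dpos share [-0.073 -0.077 -0.081] rot share [-0.0003  0.0008  0.0002] j [-24.8  30.8 118.5  78.1  10.  -94.6] F [ 5.5  0.6 -0.9] M [ 0.2  -0.49  0.04] op 0.11352911916622335
tool cw ang of -x (rad) 1.5780849797851937 out 0.01784453808706303 lateral [0.00488532 0.0041654  0.01784454]
```

Emit:
{"name": "play_rows", "arguments": {
  "plan": [
    [[0.03, 0, 0.01, 0.0221, -0.002, -0.0385, -1], [0, 0, 0, 0.0221, -0.002, -0.0385, -1], [0, 0, 0, 0.0221, -0.002, -0.0385, -1], [0, 0, 0, 0.0221, -0.002, -0.0385, -1], [0, 0, 0, 0.0221, -0.002, -0.0385, -1], [0, 0, 0, 0.0221, -0.002, -0.0385, -1], [0, 0, 0, 0.0221, -0.002, -0.0385, -1], [0, 0, 0, 0.0221, -0.002, -0.0385, -1], [0, 0, 0, 0.0221, -0.002, -0.0385, -1], [0, 0, 0, 0.0221, -0.002, -0.0385, -1], [0, 0, 0, 0, 0, 0, -1], [0, 0, 0, 0, 0, 0, -1]]
  ]
}}

```text
time_s: 7.9
position: [0.5684, -0.0858, 0.1225]
tcp_rot: [[0.863, 0.05, 0.503], [0.088, -0.995, -0.052], [0.498, 0.089, -0.863]]
force: [5.7, -5.9, 3.9]
opening: 0.112
```

```bash
python3 nxt.py 2.974 -1 .018
```

```text
t 7.9 pos [ 0.5684 -0.0858  0.1225] dpos share [-0.161  0.005 -0.089] rot share [0.0017 0.002  0.0013] j [-24.9  30.7 118.1  76.6   9.7 -13.1] F [ 5.7 -5.9  3.9] M [-0.53 -0.5  -0.34] op 0.11239830190292995
tool cw ang of -x (rad) 2.975092658345611 out 0.017832002066651358 lateral [0.00916296 0.00049304 0.017832  ]
```

Emit:
{"name": "play_rows", "arguments": {
  "plan": [
    [[0, -0.05, 0.02, 0.0221, -0.002, -0.0385, -1], [0, 0, 0, 0.0221, -0.002, -0.0385, -1], [0, 0, 0, 0.0221, -0.002, -0.0385, -1], [0, 0, 0, 0.0221, -0.002, -0.0385, -1], [0, 0, 0, 0.0221, -0.002, -0.0385, -1], [0, 0, 0, 0.0221, -0.002, -0.0385, -1], [0, 0, 0, 0.0221, -0.002, -0.0385, -1], [0, 0, 0, 0.0221, -0.002, -0.0385, -1], [0, 0, 0, 0, 0, 0, -1], [0, 0, 0, 0, 0, 0, -1]]
  ]
}}

```text
time_s: 8.9
position: [0.5664, -0.0898, 0.1217]
tcp_rot: [[0.422, -0.756, 0.5], [-0.856, -0.514, -0.055], [0.299, -0.404, -0.864]]
force: [4.0, -11.1, -4.7]
opening: 0.109
```

```bash
python3 nxt.py 4.09 -1 .018
```

```text
t 8.9 pos [ 0.5664 -0.0898  0.1217] dpos share [-0.121  0.084 -0.072] rot share [0.0023 0.0008 0.0024] j [-25.3  30.7 118.1  76.    9.7  51.2] F [  4.  -11.1  -4.7] M [-1.08  0.17 -0.75] op 0.10893883889992247
tool cw ang of -x (rad) -2.1901054965743705 out 0.017917338481573952 lateral [ 0.00732658 -0.00362295  0.01791734]
```

Emit:
{"name": "play_rows", "arguments": {
  "plan": [
    [[0.02, -0.08, -0.02, 0.011, -0.001, -0.0192, -1], [0, 0, 0, 0.011, -0.001, -0.0192, -1], [0, 0, 0, 0.011, -0.001, -0.0192, -1], [0, 0, 0, 0.011, -0.001, -0.0192, -1], [0, 0, 0, 0.011, -0.001, -0.0192, -1], [0, 0, 0, 0, 0, 0, -1], [0, 0, 0, 0, 0, 0, -1]]
  ]
}}

```text
time_s: 9.6
position: [0.5653, -0.0904, 0.1209]
tcp_rot: [[0.143, -0.855, 0.499], [-0.98, -0.193, -0.05], [0.139, -0.482, -0.865]]
force: [-3.9, -4.5, 7.3]
opening: 0.111
```

```bash
python3 nxt.py 4.442 -1 .018
```

```text
t 9.6 pos [ 0.5653 -0.0904  0.1209] dpos share [-0.098  0.096 -0.057] rot share [ 0.0017  0.0003 -0.0001] j [-25.7  30.7 118.2  76.   10.2  70.6] F [-3.9 -4.5  7.3] M [-0.45  0.34 -0.34] op 0.11106267273231399
tool cw ang of -x (rad) -1.8439998630478553 out 0.017797290088144235 lateral [ 0.00601576 -0.00433518  0.01779729]
```

Emit:
{"name": "play_rows", "arguments": {
  "plan": [
    [[0, 0, 0, 0.011, -0.001, -0.0192, -1], [0, 0, 0, 0.011, -0.001, -0.0192, -1], [0, 0, 0, 0.011, -0.001, -0.0192, -1], [0, 0, 0, 0, 0, 0, -1], [0, 0, 0, 0, 0, 0, -1]]
  ]
}}

```text
time_s: 10.1
position: [0.5647, -0.0904, 0.1206]
tcp_rot: [[-0.034, -0.867, 0.498], [-0.999, 0.01, -0.05], [0.038, -0.499, -0.866]]
force: [-5.5, -5.9, 6.6]
opening: 0.122
```

```bash
python3 nxt.py 4.648 -1 .018
```

```text
t 10.1 pos [ 0.5647 -0.0904  0.1206] dpos share [-0.087  0.096 -0.051] rot share [ 0.002  -0.     -0.0002] j [-25.6  30.7 118.3  76.   10.1  82.4] F [-5.5 -5.9  6.6] M [-0.84  0.56  0.11] op 0.12177005846007304
tool cw ang of -x (rad) -1.6388644464855162 out 0.017828833909032074 lateral [ 0.00538    -0.00436477  0.01782883]
```

Emit:
{"name": "play_rows", "arguments": {
  "plan": [
    [[0, 0, 0, 0.011, -0.001, -0.0192, -1], [0, 0, 0, 0, 0, 0, -1], [0, 0, 0, 0, 0, 0, -1], [0, 0, 0, 0, 0, 0, -1]]
  ]
}}

```text
time_s: 10.5
position: [0.5647, -0.0901, 0.1206]
tcp_rot: [[-0.093, -0.862, 0.498], [-0.996, 0.079, -0.05], [0.004, -0.5, -0.866]]
force: [-4.7, -4.9, 6.7]
opening: 0.125
```

```bash
python3 nxt.py 4.71 -1 .018
```

```text
t 10.5 pos [ 0.5647 -0.0901  0.1206] dpos share [-0.086  0.09  -0.051] rot share [0.0009 0.0001 0.0015] j [-25.6  30.7 118.3  76.   10.1  86.3] F [-4.7 -4.9  6.7] M [-0.85  0.62  0.3 ] op 0.12489010969181254
tool cw ang of -x (rad) -1.5704523939950834 out 0.01783848486601566 lateral [ 0.00534606 -0.00410711  0.01783848]
```

Emit:
{"name": "play_rows", "arguments": {
  "plan": [
    [[0, 0, 0, 0, 0, 0, 1], [0, 0, 0, 0, 0, 0, 1], [0, 0, 0, 0, 0, 0, 1], [0, 0, 0, 0, 0, 0, 1], [0, 0, 0, 0, 0, 0, 1], [0, 0, 0, 0, 0, 0, 1], [0, 0, 0, 0, 0, 0, 1], [0, 0, 0, 0, 0, 0, 1], [-0.3, 0.027, 0.52, 0, 0, 0, 1], [-0.3, 0.027, 0.52, 0, 0, 0, 1], [-0.3, 0.027, 0.52, 0, 0, 0, 1], [-0.3, 0.027, 0.52, 0, 0, 0, 1]]
  ]
}}

```text
time_s: 11.7
position: [0.5062, -0.0827, 0.2214]
tcp_rot: [[-0.094, -0.863, 0.497], [-0.996, 0.083, -0.044], [-0.003, -0.499, -0.866]]
force: [1.1, 0.5, 0.1]
opening: 0.991
```

Emit:
{"name": "play_rows", "arguments": {
  "plan": [
    [[-0.5, 0, 0.5, 0, 0, 0, -1], [-0.5, 0, 0.5, 0, 0, 0, -1], [-0.5, 0, 0.5, 0, 0, 0, -1], [-0.5, 0, 0.5, 0, 0, 0, -1], [0, 0, 0, 0, 0, 0, -1]]
  ]
}}

```text
time_s: 12.2
position: [0.4062, -0.0831, 0.3237]
tcp_rot: [[-0.095, -0.859, 0.503], [-0.995, 0.082, -0.049], [0.001, -0.505, -0.863]]
force: [0.3, -0.4, -0.4]
opening: 0.634
```

```bash
python3 nxt.py 4.71 -1 .018;python3 -c "
from h import *
import cv2
a=capture('top')[165:315,290:440];b=capture('scene')[190:340,200:350]
cv2.imwrite('pics/c3.png',cv2.resize(np.hstack([a,b]),(800,400),interpolation=cv2.INTER_CUBIC)[:,:,::-1])"
```

```text
t 12.2 pos [ 0.4062 -0.0831  0.3237] dpos share [ 3.083 -0.051 -4.113] rot share [0.     0.0019 0.0022] j [-40.2  -6.7 122.   25.5  41.8 129.5] F [ 0.3 -0.4 -0.4] M [ 0.11  0.2  -0.05] op 0.6342213584644465
tool cw ang of -x (rad) -1.5670752822565206 out 0.27296842803004734 lateral [-0.03033156 -0.0114197   0.27296843]
```

View pics/c3.png

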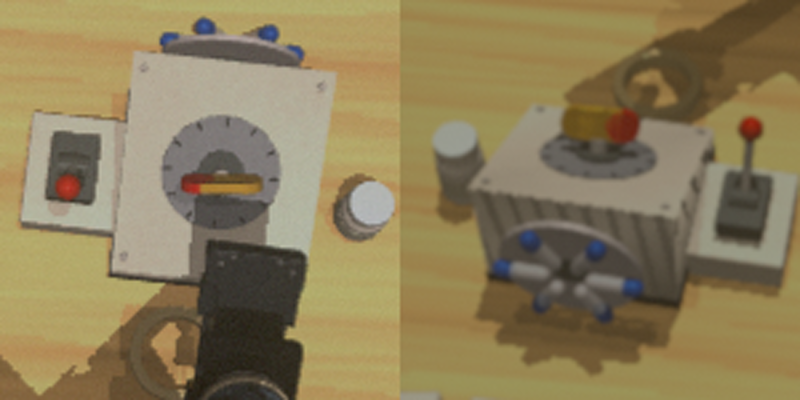

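The left half shows the key lying across the slope with its red lobe to the left, at (190,184) to (262,185), so it stayed at about 4.6 rad after release. The lever is still at the front, with its ball at (68,187).

```bash
python3 -c "
from nxt import *
p=read_state()['position']
for v in([-.1,.15,.115],[-.02,.15,.115],[.02,.15,.12]):
    w=R@np.array(v)+t;print(w,(w-p)/.05);p=w"
```

```text
[0.48331046 0.07201638 0.115     ] [ 1.52325642  3.10248248 -4.12884272]
[0.56298286 0.06478387 0.115     ] [ 1.59344793 -0.14465023  0.        ]
[0.60281906 0.06116762 0.12      ] [ 0.79672397 -0.07232511  0.1       ]
```

Emit:
{"name": "play_rows", "arguments": {
  "plan": [
    [[0, 0.78, 0, 0, 0, 0, -1], [0, 0.78, 0, 0, 0, 0, -1], [0, 0.78, 0, 0, 0, 0, -1], [0, 0.76, 0, 0, 0, 0, -1], [0.2, 0, -0.59, 0, 0, 0, -1], [0.2, 0, -0.59, 0, 0, 0, -1], [0.2, 0, -0.59, 0, 0, 0, -1], [0.2, 0, -0.59, 0, 0, 0, -1], [0.2, 0, -0.59, 0, 0, 0, -1], [0.2, 0, -0.59, 0, 0, 0, -1], [0.2, 0, -0.59, 0, 0, 0, -1], [0, 0, 0, 0, 0, 0, -1]]
  ]
}}

```text
time_s: 13.5
position: [0.4521, 0.0626, 0.1859]
tcp_rot: [[-0.049, -0.855, 0.516], [-0.997, 0.073, 0.026], [-0.06, -0.514, -0.856]]
force: [0.2, -0.4, -0.3]
opening: 0.002
```

```bash
python3 nxt.py 4.71 -1 .018;python3 -c "
from nxt import *
import cv2
print(R.T@(read_state()['position']-t))
a=capture('top')[165:315,240:390];b=capture('scene')[190:340,250:400]
cv2.imwrite('pics/c4.png',cv2.resize(np.hstack([a,b]),(800,400),interpolation=cv2.INTER_CUBIC)[:,:,::-1])"
```

```text
t 13.5 pos [0.4521 0.0626 0.1859] dpos share [ 2.165 -2.965 -1.356] rot share [-0.019   0.0067 -0.0123] j [-11.2  16.2 131.3  73.4   7.6 101.3] F [ 0.2 -0.4 -0.3] M [0.14 0.33 0.03] op 0.001869132467605339
tool cw ang of -x (rad) -1.576403879169708 out 0.13732979160973038 lateral [-0.07104317  0.13783979  0.13732979]
[-0.13019008  0.13783979  0.18590951]
```

View pics/c4.png

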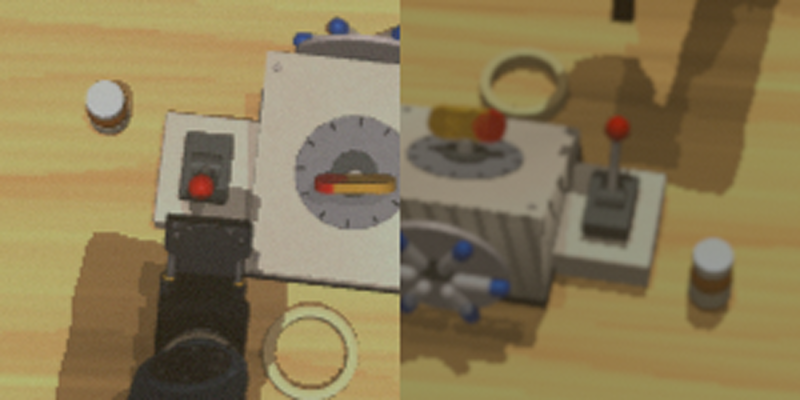

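The left half shows the gripper just in front of the lever, with the ball at (200,186). The right half shows the lever still leaning forward. The wrist is near its singularity, which slowed the move, so I'll reduce the tilt first.

Emit:
{"name": "play_rows", "arguments": {
  "plan": [
    [[0, 0, 0, -0.006, 0.026, -0.004, -1], [0, 0, 0, -0.006, 0.026, -0.004, -1], [0, 0, 0, -0.006, 0.026, -0.004, -1], [0, 0, 0, 0, 0.02, 0, -1], [0.1, 0.03, -0.24, 0, 0, 0, -1], [0.1, 0.03, -0.24, 0, 0, 0, -1], [0.1, 0.03, -0.24, 0, 0, 0, -1], [0.1, 0.03, -0.24, 0, 0, 0, -1], [0.1, 0.03, -0.24, 0, 0, 0, -1], [0.1, 0.03, -0.24, 0, 0, 0, -1], [0, 0, 0, 0, 0, 0, -1]]
  ]
}}

```text
time_s: 14.7
position: [0.4858, 0.0864, 0.1169]
tcp_rot: [[-0.04, -0.908, 0.418], [-0.996, 0.07, 0.056], [-0.08, -0.414, -0.907]]
force: [-0.5, 0.9, 0.0]
opening: 0.002
```

```bash
python3 nxt.py 4.71 -1 .018;python3 -c "
from nxt import *
w=R.T@(read_state()['position']-t);print(w); print(R@(np.array([-.1,.15,.115])-w)/.05)"
```

```text
t 14.7 pos [0.4858 0.0864 0.1169] dpos share [ 1.491 -3.44   0.025] rot share [-0.0277 -0.0286 -0.0165] j [ -6.8  27.7 125.6  67.5   6.5 110.5] F [-0.5  0.9  0. ] M [ 0.14  0.21 -0.01] op 0.0016112176159295694
tool cw ang of -x (rad) -1.5741999059593845 out 0.061827964983368566 lateral [-0.07838466  0.16453154  0.06182796]
[-0.09879709  0.16453154  0.11685226]
[-0.05023466 -0.28726568 -0.03704521]
```

Emit:
{"name": "play_rows", "arguments": {
  "plan": [
    [[0, -0.15, 0, 0, 0, 0, -1], [0, -0.13, 0, 0, 0, 0, -1], [0, 0, 0, 0, 0, 0, -1], [0.15, -0.014, 0, 0, 0, 0, -1], [0.15, -0.014, 0, 0, 0, 0, -1], [0.15, -0.014, 0, 0, 0, 0, -1], [0.15, -0.014, 0, 0, 0, 0, -1], [0.15, -0.014, 0, 0, 0, 0, -1], [0.15, -0.014, 0, 0, 0, 0, -1], [0.15, -0.014, 0, 0, 0, 0, -1], [0.15, -0.014, 0, 0, 0, 0, -1], [0, 0, 0, 0, 0, 0, -1]]
  ]
}}

```text
time_s: 15.9
position: [0.5464, 0.0667, 0.1185]
tcp_rot: [[-0.038, -0.906, 0.421], [-0.996, 0.068, 0.055], [-0.079, -0.417, -0.906]]
force: [0.2, -0.1, -0.2]
opening: 0.002
```

```bash
cat > w.py <<'E'
from nxt import *
s=read_state();w=R.T@(s['position']-t);print("rot-frame tcp",w,"F",R.T@s["force"],"to far",R@(np.array([.015,.15,.118])-w)/.05,"j",s["joint_positions"],s["tcp_rot"][:,2])
E
python3 w.py
```

```text
rot-frame tcp [-0.03667459  0.15040004  0.1184655 ] F [ 0.21780599 -0.10412974 -0.15894637] to far [ 1.0285363  -0.10140228 -0.00930995] j [ -8.50021427  29.48464554 117.67130702  38.21826102  10.89676235
 138.42850051] [ 0.42060273  0.05538907 -0.90555254]
```

Emit:
{"name": "play_rows", "arguments": {
  "plan": [
    [[0.13, -0.013, 0, 0, 0, 0, -1], [0.13, -0.013, 0, 0, 0, 0, -1], [0.13, -0.013, 0, 0, 0, 0, -1], [0.13, -0.013, 0, 0, 0, 0, -1], [0.13, -0.013, 0, 0, 0, 0, -1], [0.13, -0.013, 0, 0, 0, 0, -1], [0.13, -0.013, 0, 0, 0, 0, -1], [0, 0, 0, 0, 0, 0, -1], [0, 0, 0, 0, 0, 0, -1]]
  ]
}}

```text
time_s: 16.8
position: [0.5918, 0.0619, 0.1181]
tcp_rot: [[-0.039, -0.906, 0.421], [-0.996, 0.069, 0.056], [-0.079, -0.417, -0.906]]
force: [-0.7, -0.3, -0.5]
opening: 0.009
```

```bash
python3 w.py;python3 -c "
from nxt import *
import cv2
a=capture('top')[165:315,240:390];b=capture('scene')[190:340,250:400]
cv2.imwrite('pics/c5.png',cv2.resize(np.hstack([a,b]),(800,400),interpolation=cv2.INTER_CUBIC)[:,:,::-1])"
```

```text
rot-frame tcp [0.00895384 0.14975549 0.11806181] F [-0.70676135 -0.39514766 -0.53207151] to far [ 0.12087008 -0.00606206 -0.00123626] j [ -8.25251571  31.43958036 111.4439972   27.56360619  14.43095743
 149.61294254] [ 0.42055308  0.05552964 -0.90556699]
```

View pics/c5.png

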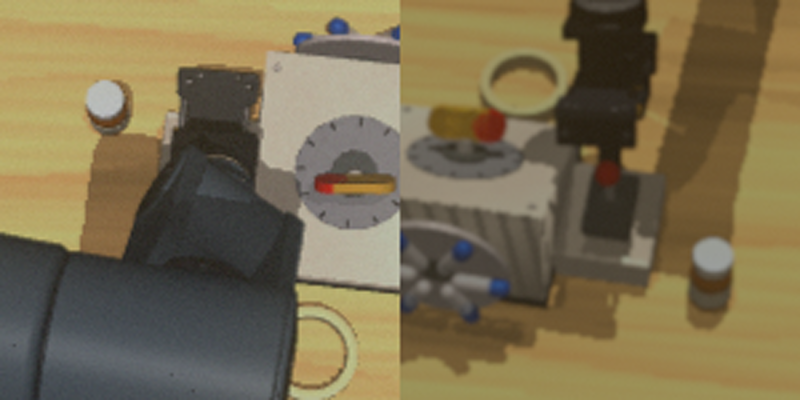

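The right half shows the ball pushed to the rear at (607,174), just ahead of the finger. I'll keep pushing until I feel the stop.

Emit:
{"name": "play_rows", "arguments": {
  "plan": [
    [[0.1, -0.009, 0, 0, 0, 0, -1], [0.1, -0.009, 0, 0, 0, 0, -1], [0.1, -0.009, 0, 0, 0, 0, -1], [0, 0, 0, 0, 0, 0, -1]]
  ]
}}

```text
time_s: 17.3
position: [0.6066, 0.0608, 0.1178]
tcp_rot: [[-0.039, -0.907, 0.419], [-0.996, 0.069, 0.056], [-0.08, -0.416, -0.906]]
force: [-1.8, -0.5, 1.0]
opening: 0.007
```

```bash
python3 w.py
```

```text
rot-frame tcp [0.0238041  0.14995065 0.11781042] F [-1.7417482  -0.61037855  0.98836014] to far [-0.1752718   0.01690187  0.00379167] j [ -8.14863402  32.13846614 109.34031811  25.08914976  15.74248495
 152.24357857] [ 0.41939663  0.05616595 -0.90606394]
```

Emit:
{"name": "play_rows", "arguments": {
  "plan": [
    [[0.08, -0.007, 0, 0, 0, 0, -1], [0.08, -0.007, 0, 0, 0, 0, -1], [0, 0, 0, 0, 0, 0, -1], [0, 0, 0, 0, 0, 0, -1]]
  ]
}}

```text
time_s: 17.7
position: [0.6082, 0.0612, 0.1167]
tcp_rot: [[-0.038, -0.911, 0.41], [-0.996, 0.068, 0.059], [-0.082, -0.406, -0.91]]
force: [-16.7, -2.2, 12.4]
opening: 0.005
```

```bash
python3 w.py
```

```text
rot-frame tcp [0.02540459 0.1504761  0.11667858] F [-16.45623308  -3.7024576   12.43789966] to far [-0.20810056  0.00932981  0.02642837] j [ -8.12879389  32.33365489 108.71292499  23.87068643  16.71084635
 153.47121113] [ 0.41011381  0.05896349 -0.91012635]
```

The force rose to 17 N with almost no movement, so the lever is at its stop. I'll back off along -x and then lift.

Emit:
{"name": "play_rows", "arguments": {
  "plan": [
    [[-0.2, 0.02, 0, 0, 0, 0, -1], [-0.3, 0.03, 0, 0, 0, 0, -1], [-0.4, 0.03, 0.2, 0, 0, 0, -1], [-0.4, 0.03, 0.4, 0, 0, 0, -1], [-0.4, 0.03, 0.5, 0, 0, 0, -1], [-0.4, 0, 0.6, 0, 0, 0, -1], [-0.4, 0, 0.6, 0, 0, 0, -1], [-0.4, 0, 0.6, 0, 0, 0, -1], [-0.4, 0, 0.6, 0, 0, 0, -1], [0, 0, 0, 0, 0, 0, -1]]
  ]
}}

```text
time_s: 18.7
position: [0.45, 0.067, 0.2973]
tcp_rot: [[-0.038, -0.903, 0.429], [-0.996, 0.068, 0.054], [-0.078, -0.425, -0.902]]
force: [-0.4, -0.0, 0.4]
opening: 0.007
```

```bash
python3 w.py;python3 -c "
from nxt import *
import cv2
a=capture('top')[165:315,240:390];b=capture('scene')[190:340,250:400]
cv2.imwrite('pics/c6.png',cv2.resize(np.hstack([a,b]),(800,400),interpolation=cv2.INTER_CUBIC)[:,:,::-1])
for x in(-.5,.3,.4,.5): print(x,((proj('scene',R@np.array([.08*np.sin(x),.15,.062+.08*np.cos(x)])+t)-[250,190])*400/150+[400,0]),((proj('top',R@np.array([.08*np.sin(x),.15,.062+.08*np.cos(x)])+t)-[240,165])*400/150))"
```

```text
rot-frame tcp [-0.13270116  0.1419685   0.29733395] F [-0.40745651 -0.08224192  0.41648176] to far [ 2.95644827 -0.1070903  -3.58667891] j [-11.12194497   1.51702508 117.38322035  12.94822133  37.34921127
 163.42040938] [ 0.42872822  0.05425536 -0.9018029 ]
-0.5 [[616.39455609 121.73901465]] [[200.32103913 188.72401236]]
0.3 [[605.62676777 166.50872711]] [[207.84766862 126.34293858]]
0.4 [[604.2552299  174.26044195]] [[208.78932828 119.70629065]]
0.5 [[602.9309516  182.23407877]] [[209.69463242 113.5981698 ]]
```

View pics/c6.png

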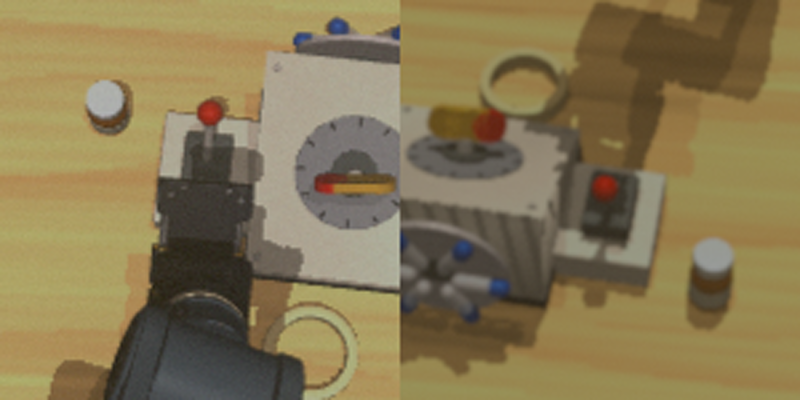

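The ball is now at (209,113) in the top view and (605,187) in the scene view. That matches the prediction for full release, and the key has not moved. Joint 6 is close to its limit, so I'll turn it back a little before handing in.

Emit:
{"name": "play_rows", "arguments": {
  "plan": [
    [[0, 0, 0, -0.019, -0.002, 0.04, -1], [0, 0, 0, -0.019, -0.002, 0.04, -1], [0, 0, 0, 0, 0, 0, -1], [0, 0, 0, 0, 0, 0, -1]]
  ]
}}

```text
time_s: 19.2
position: [0.4495, 0.0671, 0.2917]
tcp_rot: [[0.208, -0.885, 0.416], [-0.977, -0.205, 0.053], [0.038, -0.417, -0.908]]
force: [0.5, 0.3, 0.1]
opening: 0.007
```

```bash
python3 w.py; python3 -c "
from rig import *
print(hand_in())"
```

```text
rot-frame tcp [-0.13324315  0.14201851  0.29174072] F [0.43583962 0.31952583 0.09774467] to far [ 2.96715331 -0.10906638 -3.47481437] j [-10.92713878   2.22477704 117.36774467  12.46870194  37.40410194
 148.19787333] [ 0.41550737  0.05335206 -0.90802378]
the job is handed in; nothing more can be done
None
```

The key is wound to its stop, the brake lever is right over on its far side, and the job was handed in at about 19 s; the verdict isn't reported.

- **Key:** I wound it in one grip, in several part turns, from about 0.74 rad. The stop showed as the twisting load rose and the jaws were prised slightly open, at a tool angle of about 4.65–4.7 rad. After I let go, the key stayed at about 4.6 rad by eye in the pictures, with the brake still on.
- **Brake:** I pushed the lever over with closed fingers until it stopped hard at about 17 N. In the last pictures the ball lies within about 5 enlarged pixels of where full release (1.0 rad) should put it.
- **Other things on the bench:** the tape and the jar and pot near the rotator look unmoved in the crops I viewed. I did not look again at the tip box, bottle, tube rack or beaker, but the arm passed well above that area.
- **Two things that disagreed or ran close:**
  - The two cameras placed the key's axis up to about 1 cm apart along the slope. I corrected this by the forces felt while turning.
  - Joint 6 came within 0.2 degrees of its limit during the last retreat, and I backed it off before handing in.

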